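# Clamp a specimen in the hand press and hold it

## Robot

A 7-joint arm with a two-finger parallel gripper is mounted at the origin on the work surface. World frame = base frame: x ahead of the robot, y to its left, z up, the work surface at z = 0. Lengths are in m, angles in rad, forces in N, time in s.
With the tool pointing down it reaches from about 0.4 to 0.9 m from the base axis. Payload 5.5 kg.
Tool frame: the origin (TCP) lies between the finger pads, 19 mm behind the fingertips; this is the grasp point; z points along the fingers, y is the direction in which the jaws open and shut (so a half turn about z gives the same grasp; the last joint's range is limited). The gripper opens to 85 mm and grips with 20 to 120 N. Pads are 22 mm wide; open, the fingers measure 114 mm over their backs; the gripper's body (76 mm by 85 mm) begins 54 mm behind the grasp point. The pads swing forward as they close: fully open they stand 13 mm farther back than shut.
Start: joints at [-0.862, 0.501, -0.427, 1.55, 0.221, 1.138, -0.21], TCP at [0.28, 0.586, 0.25] pointing down, gripper open.
Joint ranges: [-2.88, 2.88], [-0.31, 2.03], [-1.54, 1.56], [0.2, 2.42], [-1.41, 4.55], [0.19, 2.02], [-2.57, 2.57]. Speed limits (rad/s): [2.57, 2.57, 3.14, 3.14, 3.14, 3.14, 3.14].

## Interface

Orientations are given as a rotation vector (axis times angle).
In Python, from cell import manip gives the robot as it stands.
- The arm moves only by the tool drive_tool, never from a script. Its argument "increments" is a list of rows, each an object of numbers: "ax", "ay", "az": the turn, a rotation vector about the world's x, y, z in rad; "x", "y", "z": the shift along the world's x, y, z in cm; "claw": the closure, from 0 (fully open) to 1 (shut). A call has 1 to 20 rows; each row shifts and turns the commanded pose from where the row before left it; what a row does not reach is not made up. A row lasts 1/10 s, in which the tool goes at most 50 mm and 8.59 degrees, less where a joint would pass 70% of its speed; a pose out of reach is approached as far as the arm can. A call with a gripper value outside its range is refused whole. The fingers move at their own pace and stop on an object; "force" is the grip in N (left out, the last holds). Time passes only in rows, so rows that do not move let the fingers close. It gives the time, the measured TCP pose, the force and the opening at its end, in the units of the state.
- manip.observe(): the state, without advancing time (a new reading comes with each control period).
- manip.grab_frame(name): name is "scene" or "top" or "wrist"; returns a dict with "frame" (480x640x3 uint8, blue, green, red), "range_z" (480x640 float32, m along the optical axis (not along the pixel's ray), 0 where there is no reading), "intrinsics" (3x3 intrinsics, pixels), "extrinsics" (4x4, takes a point from camera to world coordinates); the wrist camera has in their place "T_tool_cam" (4x4, takes a point from camera to tool coordinates, whose origin is the TCP and whose axes are the flange's). Camera axes: x right, y down, z forward; pixel columns grow to the right and rows downward; lengths in m; the calibration is good to about 2 mm. A picture is of the moment at which its call begins: read the wrist's pose just before it.
- manip.finish_job(): hands the job in, once; it reports no verdict.
Trained networks look in a picture, given as the dict that the camera call returned (one of the last four; its "shot" number tells which), for a name from the list of things; names that differ only in an ending like _2 or _b are one class to them, and where a whole thing is asked for, a point or a joint stands for the part that bears it (a point fixed in the world has none). Each returns a list of dicts, best first, with "p" (0 to 1); they miss things now and then, are a little off and sometimes report something else, mostly with a low value. They report only what shows in the picture. A call takes as long as a camera call. They do not tell look-alikes from the thing itself.
- manip.recognise(picture, target): "box" ([left, top, width, height] in pixels, round what is visible of it).
- manip.landmark_of(picture, target): "point" ([column, row] in pixels: a listed point, or the origin of a listed thing).
The state is a dict: "clock": time; "joint_positions": joint angles; "dq": joint speeds; "effort": joint torques, N m; "position": TCP position; "orientation": TCP orientation; "contact_force": force on the tool from outside, world axes, zero at the start; "torque": the same for the moment, N m; "finger_gap": finger opening in m.
Only numpy, scipy, OpenCV 4.12 (cv2) and the standard library are available. Lean on these libraries where they do the work, as an engineer would, in place of code of your own. Each camera call takes 0.05 s, during which the arm holds its last target. There are 200 camera calls.

## Task

Lay the wide disc flat in the centre of the press plate, then the narrow disc centred on top of it, and let go of both. Then flip the safety catch right over to the outside, and only then pull the lever down until its foot presses firmly on the stack. Finish while still holding the lever down by its grip (it springs back if let go), and leave the cup, bottle and beaker alone.

Things in the scene. Friction and masses are not known exactly. Their poses are not given: they have to be found in the camera images.
- press: Hand specimen press, fixed to the bench. White base slab 260 x 210 x 20 mm high; origin at its middle, on the bench. Its -x is the front (towards the robot), +y its left side, where the catch is. Two white cheeks at x = +100 mm, 110 mm high, carry the lever hinge. Nothing on the front half stands above the plate (30 mm) except the catch and its bearings on the left edge.
- plate (a point): Centre of the top face of the press's round steel plate (76 mm across, top 30 mm above the bench), at x = -15 mm, y = 0 in the press frame.
- lever (a joint): Lever angle, rad: 0 = raised (leaning 0.15 rad back from upright), grows as it is pulled to the press's front (-x) and down; 1.72 = level, where its foot (32 mm wide, 115 mm from the hinge, 30 mm proud of the bar) just meets the 32 mm stack; stop at 1.90. Spring return: 2 N at the grip near the top, about 9 N when level; push 10 N more to clamp. Blocked within 0.1 rad while the catch is engaged.
- lever_grip (a point): Middle of the lever's grip, moving with it: a grey round bar 18 mm thick, parallel to the press's y, sticking out about 105 mm from the lever's end to the press's right (-y). This point is 180 mm from the hinge axis and 68 mm right of the lever; 270 mm above the bench when raised, 92 mm when level. The bar may turn between the fingers.
- lever_hinge (a point): Fixed point on the lever's hinge axis (parallel to the press's y), 92 mm above the bench, at x = +100 mm, y = 0 in the press frame.
- catch (a joint): Angle of the safety catch, rad: 0 to 0.15 = engaged, its rear dog lying across the front of the raised lever; grows to 1.55 (its stop) as its handle is flipped outwards, to the press's left (+y). The lever is free beyond 0.6; flipped right over means above 1.2. A stiff hinge: 2 to 5 N at the handle; it stays where it is left.
- catch_tip (a point): Centre of the grey ball (22 mm) on the end of the catch's front handle (12 mm rod), 71 mm from the catch's hinge line; moves with the catch. Engaged: 118 mm above the bench, 22 mm inward of the hinge line; flipped over: about 67 mm outside the line, 74 mm above the bench. A closed gripper can push it outwards from its inner (-y) side.
- catch_hinge (a point): Fixed point at the front end of the catch's hinge line (a shaft parallel to the press's x), 50 mm above the bench, at x = -90 mm, y = +88 mm in the press frame. At its rear end, x = +91 mm, the dog (12 mm rod) rises to 150 mm above the bench and crosses inward; flipping swings it up and over, to 110 mm outside the shaft.
- wide_disc: The wide disc: plain steel, 62 mm across, 16 mm thick, 0.14 to 0.28 kg, lying flat on the bench to the right of the press. Origin at the centre of its underside, z up.
- narrow_disc: The narrow disc: pale ceramic, 44 mm across, 16 mm thick, about 0.07 kg, lying flat on the bench to the right of the press. Origin at the centre of its underside, z up.
- cup: Bystander: lidded steel cup with a black ball knob, 70 mm across, 89 mm high, origin at the underside's centre. Leave alone.
- amber_bottle: Bystander: amber bottle, 60 mm across, 140 mm high, origin at the underside's centre. Leave alone.
- beaker: Bystander: open glass beaker, 68 mm across, 85 mm high, origin at the underside's centre, behind the press. Leave alone.
Not all that is in view belongs to the job. Leave any orange look-alike of the wide_disc alone.

How it is judged:
By the outcome, as a careful person would: the job done as asked, in the order asked, and still so for the second after the job is handed in, while the arm keeps its last pose, push and grip.
It also fails if it takes over 70 s, if anything falls off the work surface, if the arm or the gripper's body presses on something with over 40 N, if the wrist force passes 120 N, or if a joint passes its speed limit or range.

## Working session

There is one attempt and no reset: what is moved stays moved. The work goes in short steps, Python scripts to look and compute and a tool call to move; the robot and the scene stay as the last step left them, time stands still between calls to the robot, and variables do not carry over. Pictures are saved under pics/ and viewed, about 8 in all and at most 12, crops included, and the job is handed in when it is done.

Besides the shell and the picture viewer there is one more tool, called after ">>>" as a command line: name --argument value ..., lists and objects as JSON in quotes. drive_tool: Moves the arm, as the interface text tells. Its arguments: {"type":"object","properties":{"increments":{"type":"array"},"force":{"type":"number"}},"required":["increments"]}

```bash
mkdir -p pics
cat > h.py <<'E'
import numpy as np, cv2
from cell import manip
from scipy.spatial.transform import Rotation as R
def px2w(f,u,v,z=None,T=None):
    K=f["intrinsics"];T=f["extrinsics"] if T is None else T
    r=np.array([(u-K[0,2])/K[0,0],(v-K[1,2])/K[1,1],1.])
    if z is None:
        a=f["range_z"][max(0,int(v)-2):int(v)+3,max(0,int(u)-2):int(u)+3];a=a[a>0]
        d=np.median(a) if len(a) else np.nan
    else:
        d=(z-T[2,3])/(T[:3,:3]@r)[2]
    return T[:3,:3]@(r*d)+T[:3,3]
def wristT(f,s):
    T=np.eye(4);T[:3,:3]=R.from_rotvec(s["orientation"]).as_matrix();T[:3,3]=s["position"]
    return T@f["T_tool_cam"]
E
python3 - <<'E'
from h import *
print(manip.observe())
H=dict(plate=.03,lever_grip=None,lever_hinge=.092,catch_tip=.118,catch_hinge=.05,wide_disc=0,narrow_disc=0,cup=0,amber_bottle=0,beaker=0,press=0)
for n in("scene","top"):
    f=manip.grab_frame(n);cv2.imwrite(f"pics/{n}0.png",f["frame"])
    print(n,f["extrinsics"][:3,3])
    for t,z in H.items():
        for r in manip.landmark_of(f,t)[:3]:
            u,v=r["point"];print(t,round(r["p"],2),np.round([u,v]),"depth",np.round(px2w(f,u,v),3),"plane",np.round(px2w(f,u,v,z),3) if z is not None else "")
E
```

```text
{'clock': 0.0, 'joint_positions': array([-0.86178866,  0.50184748, -0.42676141,  1.55148931,  0.22080167,
        1.13830525, -0.21033896]), 'dq': array([-3.63116316e-04,  4.54860611e-04,  9.08290676e-04, -2.45677042e-03,
       -3.75997230e-04,  9.16255385e-04,  5.57899435e-07]), 'effort': array([ 4.16827625e-04, -5.69514155e+01, -5.81599116e+00, -2.80937523e+01,
        1.07182391e-02,  1.19228128e-02,  9.42023291e-06]), 'position': array([0.28003568, 0.58582914, 0.24894057]), 'orientation': array([-6.94383603e-01, -3.06339380e+00,  3.03795832e-03]), 'contact_force': array([-0.22827109, -0.4676089 , -0.16977234]), 'torque': array([0.01433674, 0.01389078, 0.02999335]), 'finger_gap': 0.08538154996164934}
scene [ 0.99391049 -0.52543384  0.94953265]
plate 0.84 [374. 227.] depth [0.538 0.123 0.029] plane [0.538 0.123 0.03 ]
lever_grip 0.85 [400. 210.] depth [0.662 0.016 0.273] plane 
lever_grip 0.39 [376. 239.] depth [0.563 0.101 0.028] plane 
lever_hinge 0.7 [406. 244.] depth [0.654 0.081 0.108] plane [0.647 0.092 0.092]
lever_hinge 0.5 [256. 311.] depth [ 0.512 -0.22   0.015] plane [ 
[... 1705 characters left out ...]
 depth [0.742 0.146 0.074] plane [0.766 0.16  0.   ]
narrow_disc 0.59 [432. 307.] depth [ 0.458 -0.371  0.016] plane [ 0.459 -0.375  0.   ]
narrow_disc 0.21 [368. 205.] depth [ 0.699 -0.207  0.065] plane [ 0.718 -0.212 -0.   ]
cup 0.89 [365. 208.] depth [ 0.693 -0.2    0.062] plane [ 0.711 -0.205  0.   ]
amber_bottle 0.64 [433. 211.] depth [ 0.681 -0.36   0.093] plane [ 0.707 -0.379  0.   ]
beaker 0.72 [228. 184.] depth [0.741 0.143 0.073] plane [0.765 0.157 0.   ]
beaker 0.27 [369. 203.] depth [ 0.705 -0.209  0.066] plane [ 0.724 -0.215  0.   ]
press 0.9 [237. 258.] depth [0.563 0.116 0.029] plane [0.568 0.121 0.   ]
press 0.59 [183. 281.] depth [0.489 0.219 0.126] plane [0.506 0.252 0.   ]
```

View pics/scene0.png

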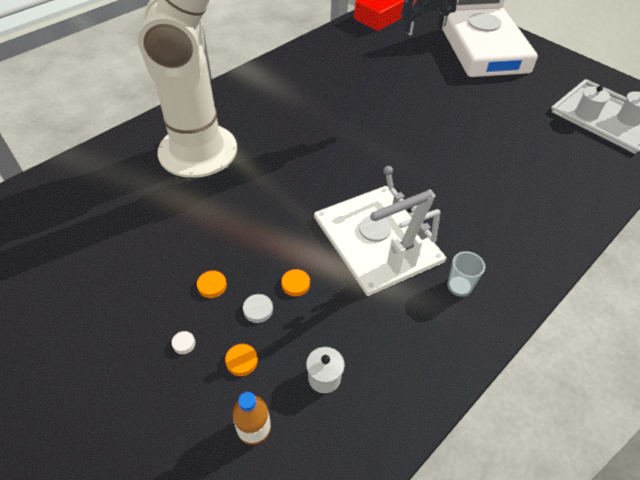

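View pics/top0.png

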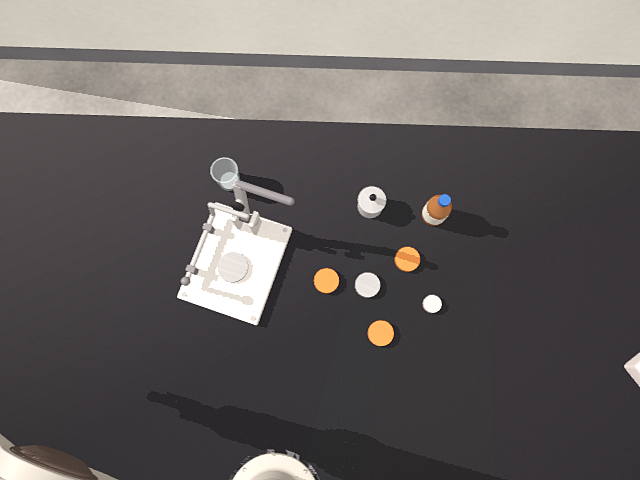

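The scene shows the steel wide disc at scene (258,308) and top (367,285), with three orange look-alikes around it. The pale narrow disc is at top (432,304), and the press is at top (235,262), turned about -16°. The catch ball is at top (184,282), and the grip bar runs from (240,185) to (292,202).

```bash
cat > m.py <<'E'
from h import *
f=manip.grab_frame("top");im=f["frame"];hsv=cv2.cvtColor(im,cv2.COLOR_BGR2HSV)
m=((hsv[...,2]>110)&(hsv[...,1]<80)).astype(np.uint8)
n,l,st,c=cv2.connectedComponentsWithStats(m)
for u,v,z in((367,285,.016),(432,304,.016)):
    i=l[v,u];print("disc",st[i],c[i],px2w(f,*c[i],z).round(4))
# slab by height
K=f["intrinsics"];T=f["extrinsics"];V,U=np.mgrid[:480,:640];d=f["range_z"]
P=np.stack([(U-K[0,2])/K[0,0]*d,(V-K[1,2])/K[1,1]*d,d],-1)@T[:3,:3].T+T[:3,3]
roi=(abs(P[...,0]-.56)<.2)&(abs(P[...,1]-.12)<.2)&(d>0)
s=roi&(P[...,2]>.012)&(P[...,2]<.036)
q=P[s][:,:2].astype(np.float32);print("slab",cv2.minAreaRect(q*1000))
g=roi&(P[...,2]>.2);q=P[g];print("high",len(q),q.mean(0).round(3))
if len(q)>5:
    h=q[q[:,2]>.255];w,vv=np.linalg.eigh(np.cov(h[:,:2].T));print("bar dir",vv[:,1],np.degrees(np.arctan2(vv[1,1],vv[0,1])),h.mean(0).round(3),h.min(0),h.max(0))
E
python3 m.py
```

```text
disc [355 272  26  26 517] [367.08123791 284.33075435] [ 0.5087 -0.21    0.016 ]
disc [422 295  20  18 284] [431.72887324 303.49647887] [ 0.4662 -0.3701  0.016 ]
slab ((564.5979614257812, 68.05550384521484), (305.93499755859375, 309.69439697265625), 72.6258316040039)
high 785 [0.657 0.048 0.261]
bar dir [0.28163311 0.95952217] 73.64230174670055 [0.659 0.032 0.276] [ 0.63408891 -0.03477125  0.25526913] [0.68787907 0.09428352 0.28462485]
```

>>> drive_tool --increments '[{"y": -4.5,"x": 1},{"y": -4.5,"x": 1},{"y": -4.5,"x": 1},{"y": -4.5,"x": 1},{"y": -4.5,"x": 1},{"y": -4.5,"x": 1},{"y": -4.5,"x": 1},{"y": -4.5,"x": 1},{"y": -4.5,"x": 1},{"y": -4.5,"x": 1},{"y": -4.5,"x": 1.5},{"y": -4.5,"x": 1.5},{"y": -4.5,"x": 1.5},{"y": -4.5,"x": 1.5},{"y": -4.5,"x": 1.5},{"y": -4.5,"x": 1.5},{"y": -4.5,"x": 1},{},{}]'

```text
$.increments[0]: bad value
```

>>> drive_tool --increments '[{"x": 1,"y": -4.5,"z": 0,"ax": 0,"ay": 0,"az": 0,"claw": 0},{"x": 1,"y": -4.5,"z": 0,"ax": 0,"ay": 0,"az": 0,"claw": 0}]'

```text
clock: 1.45
position: [0.2993, 0.4964, 0.2494]
orientation: [-0.69, -3.064, -0.0]
contact_force: [1.3, -0.5, -0.6]
finger_gap: 0.0855
```

>>> drive_tool --increments '[{"x": 1.2,"y": -4.4,"z": 0,"ax": 0,"ay": 0,"az": -0.026,"claw": 0},{"x": 1.2,"y": -4.4,"z": 0,"ax": 0,"ay": 0,"az": -0.026,"claw": 0},{"x": 1.2,"y": -4.4,"z": 0,"ax": 0,"ay": 0,"az": -0.026,"claw": 0},{"x": 1.2,"y": -4.4,"z": 0,"ax": 0,"ay": 0,"az": -0.026,"claw": 0},{"x": 1.2,"y": -4.4,"z": 0,"ax": 0,"ay": 0,"az": -0.026,"claw": 0},{"x": 1.2,"y": -4.4,"z": 0,"ax": 0,"ay": 0,"az": -0.026,"claw": 0},{"x": 1.2,"y": -4.4,"z": 0,"ax": 0,"ay": 0,"az": -0.026,"claw": 0},{"x": 1.2,"y": -4.4,"z": 0,"ax": 0,"ay": 0,"az": -0.026,"claw": 0},{"x": 1.2,"y": -4.4,"z": 0,"ax": 0,"ay": 0,"az": -0.026,"claw": 0},{"x": 1.2,"y": -4.4,"z": 0,"ax": 0,"ay": 0,"az": -0.026,"claw": 0},{"x": 1.5,"y": -4.4,"z": 0,"ax": 0,"ay": 0,"az": 0,"claw": 0},{"x": 1.5,"y": -4.4,"z": 0,"ax": 0,"ay": 0,"az": 0,"claw": 0},{"x": 1.5,"y": -4.4,"z": 0,"ax": 0,"ay": 0,"az": 0,"claw": 0},{"x": 1.5,"y": -4.4,"z": -2,"ax": 0,"ay": 0,"az": 0,"claw": 0},{"x": 1.5,"y": -4.4,"z": -2,"ax": 0,"ay": 0,"az": 0,"claw": 0},{"x": 1,"y": -4,"z": -2,"ax": 0,"ay": 0,"az": 0,"claw": 0},{"x": 0,"y": 0,"z": 0,"ax": 0,"ay": 0,"az": 0,"claw": 0},{"x": 0,"y": 0,"z": 0,"ax": 0,"ay": 0,"az": 0,"claw": 0}]'

```text
clock: 3.25
position: [0.5042, -0.2032, 0.1896]
orientation: [-1.089, -2.945, 0.0]
contact_force: [-0.7, 0.4, -0.9]
finger_gap: 0.0855
```

```bash
cat > w.py <<'E'
import sys
from h import *
s=manip.observe();f=manip.grab_frame("wrist");cv2.imwrite(f"pics/{sys.argv[1]}.png",f["frame"]);T=wristT(f,s)
Rm=R.from_rotvec(s["orientation"]).as_matrix()
print("pos",s["position"].round(4),"yaw of y",np.degrees(np.arctan2(Rm[1,1],Rm[0,1])).round(1),"z",Rm[:,2].round(3),"gap",s["finger_gap"].round(4),"F",s["contact_force"].round(1))
for t,z in(("wide_disc",.0),("narrow_disc",.0),("plate",.03)):
    for r in manip.landmark_of(f,t)[:3]: print(t,round(r["p"],2),np.round(r["point"]),px2w(f,*r["point"],z,T).round(4),px2w(f,*r["point"],None,T).round(4))
hsv=cv2.cvtColor(f["frame"],cv2.COLOR_BGR2HSV)
m=((hsv[...,2]>110)&(hsv[...,1]<80)).astype(np.uint8)
n,l,st,c=cv2.connectedComponentsWithStats(m)
for i in range(1,n):
    if st[i][4]>800: print("blob",st[i],c[i].round(0),px2w(f,*c[i],None,T).round(4))
E
python3 w.py w1
```

```text
Traceback (most recent call last):
  File "w.py", line 5, in <module>
    print("pos",s["position"].round(4),"yaw of y",np.degrees(np.arctan2(Rm[1,1],Rm[0,1])).round(1),"z",Rm[:,2].round(3),"gap",s["finger_gap"].round(4),"F",s["contact_force"].round(1))
                                                                                                                              ^^^^^^^^^^^^^^^^^^^^^
AttributeError: 'float' object has no attribute 'round'
```

```bash
sed -i 's/s\["finger_gap"\].round(4)/round(s["finger_gap"],4)/' w.py; python3 w.py w1
```

```text
pos [ 0.5048 -0.2018  0.1903] yaw of y 49.6 z [-0.001  0.001 -1.   ] gap 0.0855 F [ 0.7 -0.4  0.1]
wide_disc 0.97 [284. 328.] [ 0.5754 -0.3102  0.    ] [ 0.5687 -0.3021  0.016 ]
wide_disc 0.8 [409. 152.] [ 0.5155 -0.107   0.    ] [ 0.5118 -0.1093  0.0161]
wide_disc 0.7 [314. 223.] [ 0.5097 -0.2124  0.    ] [ 0.5063 -0.2093  0.0162]
narrow_disc 0.62 [163. 286.] [ 0.4621 -0.369   0.    ] [ 0.4611 -0.3578  0.0162]
plate 0.25 [309. 430.] [ 0.6711 -0.3567  0.03  ] [ 0.4955 -0.1982  0.2496]
blob [  536     0   104   203 16606] [596.  90.] [0.5664 0.0283 0.021 ]
blob [ 279  188   70   70 3818] [314. 223.] [ 0.5064 -0.2094  0.0162]
blob [ 133  271   53   47 1892] [160. 294.] [ 0.4648 -0.3663  0.0164]
blob [160 303  48  64 904] [182. 335.] [ 0.4664 -0.2319  0.2108]
blob [429 303  48  64 882] [454. 334.] [ 0.5269 -0.1609  0.2109]
blob [ 407  347   33   72 1171] [421. 382.] [ 0.6867 -0.229   0.042 ]
```

View pics/w1.png

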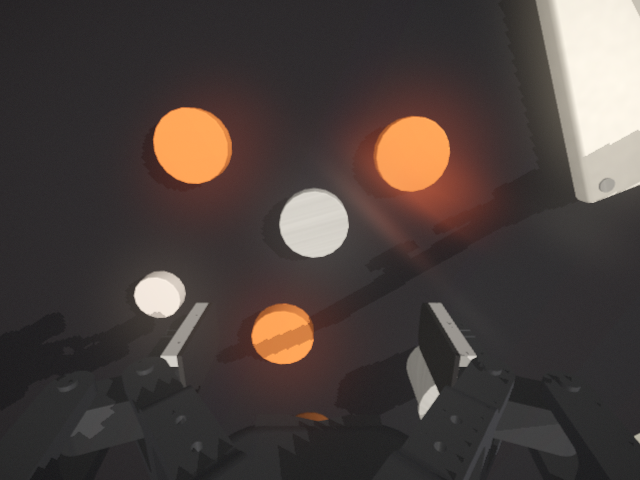

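The close view shows the steel disc at (314,223), clear of the orange ones, and the narrow disc at (160,294).

>>> drive_tool --increments '[{"x": 0.2,"y": -0.8,"z": -3,"ax": 0,"ay": 0,"az": 0,"claw": 0},{"x": 0,"y": 0,"z": -4,"ax": 0,"ay": 0,"az": 0,"claw": 0},{"x": 0,"y": 0,"z": -4,"ax": 0,"ay": 0,"az": 0,"claw": 0},{"x": 0,"y": 0,"z": -3,"ax": 0,"ay": 0,"az": 0,"claw": 0},{"x": 0,"y": 0,"z": -2,"ax": 0,"ay": 0,"az": 0,"claw": 0},{"x": 0,"y": 0,"z": -0.9,"ax": 0,"ay": 0,"az": 0,"claw": 0},{"x": 0,"y": 0,"z": 0,"ax": 0,"ay": 0,"az": 0,"claw": 0},{"x": 0,"y": 0,"z": 0,"ax": 0,"ay": 0,"az": 0,"claw": 0.5},{"x": 0,"y": 0,"z": 0,"ax": 0,"ay": 0,"az": 0,"claw": 0.5},{"x": 0,"y": 0,"z": 0,"ax": 0,"ay": 0,"az": 0,"claw": 0.5},{"x": 0,"y": 0,"z": 0,"ax": 0,"ay": 0,"az": 0,"claw": 0.5},{"x": 0,"y": 0,"z": 0,"ax": 0,"ay": 0,"az": 0,"claw": 0.5}]' --force 40

```text
clock: 4.7
position: [0.5083, -0.2106, 0.0236]
orientation: [1.084, 2.945, 0.001]
contact_force: [-1.2, 1.6, 5.1]
finger_gap: 0.0598
```

>>> drive_tool --increments '[{"x": 0,"y": 0,"z": 0.5,"ax": 0,"ay": 0,"az": 0,"claw": 0.5},{"x": 0,"y": 0,"z": 2,"ax": 0,"ay": 0,"az": 0,"claw": 0.5},{"x": 0,"y": 0,"z": 4,"ax": 0,"ay": 0,"az": 0,"claw": 0.5},{"x": 0,"y": 0,"z": 4,"ax": 0,"ay": 0,"az": 0,"claw": 0.5},{"x": 0,"y": 0,"z": 0,"ax": 0,"ay": 0,"az": 0,"claw": 0.5},{"x": 0,"y": 0,"z": 0,"ax": 0,"ay": 0,"az": 0,"claw": 0.5}]'

```text
clock: 5.3
position: [0.5078, -0.2108, 0.1283]
orientation: [1.085, 2.945, 0.0]
contact_force: [-0.2, -0.1, -2.3]
finger_gap: 0.0597
```

```bash
python3 w.py w2
cat > p.py <<'E'
from h import *
f=manip.grab_frame("top");K=f["intrinsics"];T=f["extrinsics"];V,U=np.mgrid[:480,:640];d=f["range_z"]
P=np.stack([(U-K[0,2])/K[0,0]*d,(V-K[1,2])/K[1,1]*d,d],-1)@T[:3,:3].T+T[:3,3]
# slab white: fit model by pixels at height .016-.024 / plate .027-.034
a=np.radians(-16.4);ex=np.array([np.cos(a),np.sin(a)]);ey=np.array([-ex[1],ex[0]])
roi=(abs(P[...,0]-.56)<.17)&(abs(P[...,1]-.12)<.17)&(d>0)
s=(roi&(P[...,2]>.015)&(P[...,2]<.025)).astype(np.uint8);pl=(roi&(P[...,2]>.0265)&(P[...,2]<.035)).astype(np.uint8)
for nm,m in(("slab",s),("plate",pl)):
    n,l,st,c=cv2.connectedComponentsWithStats(m);i=1+st[1:,4].argmax();q=P[l==i]
    r=cv2.minAreaRect((q[:,:2]*1000).astype(np.float32));print(nm,len(q),r,q.mean(0).round(4))
E
python3 p.py
```

```text
pos [ 0.5078 -0.2108  0.1283] yaw of y 49.6 z [ 0.003 -0.001 -1.   ] gap 0.0597 F [-0.2 -0.1 -2.3]
wide_disc 0.93 [438. 148.] [ 0.5156 -0.1081  0.    ] [ 0.5111 -0.1115  0.0165]
wide_disc 0.85 [318. 298.] [ 0.5509 -0.2482 -0.    ] [ 0.5007 -0.206   0.1209]
wide_disc 0.81 [282. 357.] [ 0.5736 -0.3092  0.    ] [ 0.5126 -0.2378  0.1207]
narrow_disc 0.95 [136. 313.] [ 0.4643 -0.3705  0.    ] [ 0.4632 -0.357   0.0162]
blob [ 616    0   24  169 2072] [632.  57.] [0.5459 0.0144 0.0085]
blob [  248   237   141   138 15390] [318. 306.] [ 0.5036 -0.2086  0.1207]
blob [  98  293   65   57 2809] [130. 321.] [ 0.4646 -0.3656  0.0162]
blob [ 446  419   59   61 2369] [470. 454.] [ 0.6919 -0.2249  0.0624]
slab 6244 ((554.9586791992188, 120.01078796386719), (209.9651336669922, 259.88494873046875), 72.84474182128906) [0.5405 0.1136 0.0201]
plate 651 ((541.1867065429688, 124.879150390625), (73.47714233398438, 72.8226318359375), 2.0041396617889404) [0.5405 0.1251 0.0304]
```

View pics/w2.png

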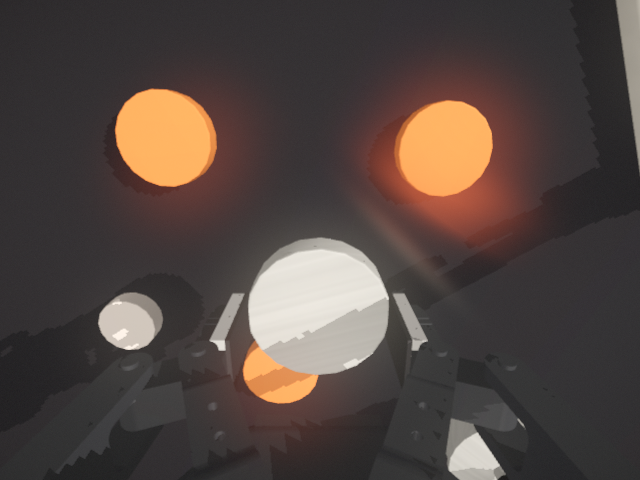

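Slab, plate and network readings agree: the plate centre is at (0.541, 0.1247) and the press yaw is -17.1°. The disc is held at image (318,306), about 3 mm off the TCP.

>>> drive_tool --increments '[{"x": 0.4,"y": 3.4,"z": 0,"ax": 0,"ay": 0,"az": 0,"claw": 0.5},{"x": 0.4,"y": 4,"z": 0,"ax": 0,"ay": 0,"az": 0,"claw": 0.5},{"x": 0.4,"y": 4,"z": 0,"ax": 0,"ay": 0,"az": 0,"claw": 0.5},{"x": 0.4,"y": 4,"z": 0,"ax": 0,"ay": 0,"az": 0,"claw": 0.5},{"x": 0.4,"y": 4,"z": 0,"ax": 0,"ay": 0,"az": 0,"claw": 0.5},{"x": 0.4,"y": 4,"z": 0,"ax": 0,"ay": 0,"az": 0,"claw": 0.5},{"x": 0.4,"y": 4,"z": 0,"ax": 0,"ay": 0,"az": 0,"claw": 0.5},{"x": 0.4,"y": 4,"z": 0,"ax": 0,"ay": 0,"az": 0,"claw": 0.5},{"x": 0.4,"y": 2,"z": 0,"ax": 0,"ay": 0,"az": 0,"claw": 0.5},{"x": 0,"y": 0,"z": -2,"ax": 0,"ay": 0,"az": 0,"claw": 0.5},{"x": 0,"y": 0,"z": -2,"ax": 0,"ay": 0,"az": 0,"claw": 0.5},{"x": 0,"y": 0,"z": -1.5,"ax": 0,"ay": 0,"az": 0,"claw": 0.5},{"x": 0,"y": 0,"z": 0,"ax": 0,"ay": 0,"az": 0,"claw": 0.5},{"x": 0,"y": 0,"z": 0,"ax": 0,"ay": 0,"az": 0,"claw": 0.5}]'

```text
clock: 6.95
position: [0.5425, 0.1232, 0.0709]
orientation: [-1.086, -2.947, 0.001]
contact_force: [1.3, -0.5, -1.7]
finger_gap: 0.0599
```

```bash
python3 w.py w3
```

```text
pos [0.5425 0.1232 0.0709] yaw of y 49.5 z [-0.001 -0.    -1.   ] gap 0.0599 F [ 1.3 -0.5 -1.7]
wide_disc 0.79 [ 49. 429.] [ 0.5156 -0.1092  0.    ] [0.4927 0.0811 0.1312]
wide_disc 0.61 [318. 301.] [0.5624 0.1044 0.    ] [0.5361 0.127  0.0635]
plate 0.47 [319. 301.] [0.5505 0.1155 0.03  ] [0.5365 0.1273 0.0635]
blob [    38      0    517    426 123260] [306. 200.] [0.5066 0.1442 0.0202]
blob [ 462   60   34   56 1049] [479.  88.] [0.5112 0.2263 0.0562]
```

View pics/w3.png

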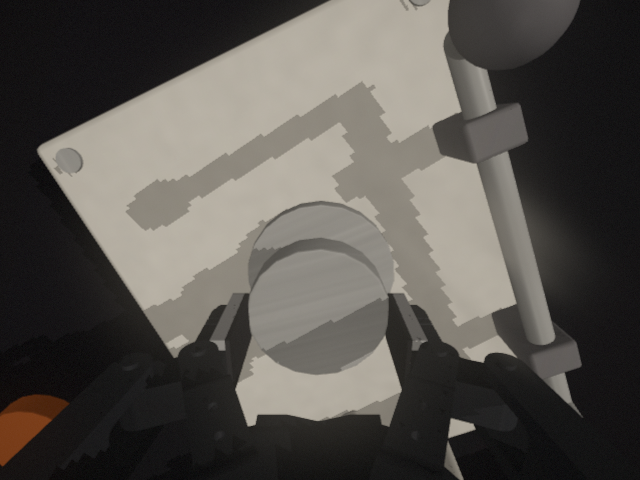

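```bash
cat > top.py <<'E'
from h import *
def cloud(f,T):
    K=f["intrinsics"];V,U=np.mgrid[:480,:640];d=f["range_z"]
    return np.stack([(U-K[0,2])/K[0,0]*d,(V-K[1,2])/K[1,1]*d,d],-1)@T[:3,:3].T+T[:3,3]
def proj(f,T,p):
    c=np.linalg.inv(T)@np.append(p,1);q=f["intrinsics"]@c[:3];return q[:2]/q[2]
def face(P,z,c,rad,tol=.003):
    m=(abs(P[...,2]-z)<tol)&(np.hypot(P[...,0]-c[0],P[...,1]-c[1])<rad)
    q=P[m][:,:2];(x,y),r=cv2.minEnclosingCircle((q*1000).astype(np.float32))
    return len(q),q.mean(0).round(4),(round(x,1),round(y,1),round(r,1))
E
python3 - <<'E'
from top import *
s=manip.observe();f=manip.grab_frame("wrist");T=wristT(f,s);P=cloud(f,T)
print("disc",s["position"].round(4),face(P,.0635,s["position"],.036))
c=np.array([.541,.1247,.03])
rim=np.array([proj(f,T,c+.038*np.array([np.cos(a),np.sin(a),0])) for a in np.linspace(0,6.28,200)])
print("rim left,top,right",rim[:,0].min(),rim[:,1].min(),rim[:,0].max(),"seen 248 201 393")
m=(abs(P[...,2]-.03)<.004)&(np.hypot(P[...,0]-.541,P[...,1]-.1247)<.05)
v,u=np.where(m);print("plate px",u.min(),v.min(),u.max())
E
```

```text
disc [0.5437 0.1236 0.0724] (14504, array([0.5413, 0.1243]), (540.7, 126.1, 35.1))
rim left,top,right 245.1457524665573 204.34874328416396 391.4501001633723 seen 248 201 393
plate px 247 201 390
```

>>> drive_tool --increments '[{"x": -0.1,"y": 0.1,"z": -0.8,"ax": 0,"ay": 0,"az": 0,"claw": 0.5},{"x": 0,"y": 0,"z": -0.7,"ax": 0,"ay": 0,"az": 0,"claw": 0.5},{"x": 0,"y": 0,"z": -0.2,"ax": 0,"ay": 0,"az": 0,"claw": 0.5},{"x": 0,"y": 0,"z": 0,"ax": 0,"ay": 0,"az": 0,"claw": 0.5},{"x": 0,"y": 0,"z": 0,"ax": 0,"ay": 0,"az": 0,"claw": 0.5}]'

```text
clock: 7.7
position: [0.5418, 0.1245, 0.0542]
orientation: [-1.086, -2.948, 0.0]
contact_force: [0.3, 0.0, -2.4]
finger_gap: 0.06
```

>>> drive_tool --increments '[{"x": 0,"y": 0,"z": -0.1,"ax": 0,"ay": 0,"az": 0,"claw": 0.5},{"x": 0,"y": 0,"z": 0,"ax": 0,"ay": 0,"az": 0,"claw": 0.5},{"x": 0,"y": 0,"z": 0,"ax": 0,"ay": 0,"az": 0,"claw": 0.2},{"x": 0,"y": 0,"z": 0,"ax": 0,"ay": 0,"az": 0,"claw": 0},{"x": 0,"y": 0,"z": 0,"ax": 0,"ay": 0,"az": 0,"claw": 0},{"x": 0,"y": 0,"z": 0,"ax": 0,"ay": 0,"az": 0,"claw": 0},{"x": 0,"y": 0,"z": 3,"ax": 0,"ay": 0,"az": 0,"claw": 0},{"x": 0,"y": 0,"z": 4,"ax": 0,"ay": 0,"az": 0,"claw": 0},{"x": 0,"y": 0,"z": 4,"ax": 0,"ay": 0,"az": 0,"claw": 0},{"x": 0,"y": 0,"z": 0,"ax": 0,"ay": 0,"az": 0,"claw": 0},{"x": 0,"y": 0,"z": 0,"ax": 0,"ay": 0,"az": 0,"claw": 0}]'

```text
clock: 8.8
position: [0.5427, 0.1248, 0.1647]
orientation: [1.085, 2.946, 0.003]
contact_force: [-0.1, -0.5, 0.4]
finger_gap: 0.0853
```

```bash
cat > chk.py <<'E'
from top import *
s=manip.observe();f=manip.grab_frame("wrist");T=wristT(f,s);P=cloud(f,T);c=(.541,.125)
cv2.imwrite("pics/chk.png",f["frame"])
print(s["position"].round(4),s["finger_gap"]);print("plate",face(P,.030,c,.045,.004));print("disc",face(P,.046,c,.045,.004));print("narrow",face(P,.062,c,.045,.004))
E
python3 chk.py
```

```text
[0.5427 0.1248 0.1647] 0.08531863957123458
plate (1895, array([0.5274, 0.1388]), (540.5, 125.8, 38.0))
disc (5295, array([0.5406, 0.1248]), (541.6, 123.8, 31.1))
narrow (0, array([nan, nan]), (0.0, 0.0, 0.0))top.py:10: RuntimeWarning: Mean of empty slice.
  return len(q),q.mean(0).round(4),(round(x,1),round(y,1),round(r,1))
  ret = um.true_divide(
```

>>> drive_tool --increments '[{"x": -0.6,"y": -4.2,"z": 0,"ax": 0,"ay": 0,"az": 0,"claw": 0},{"x": -0.6,"y": -4.5,"z": 0,"ax": 0,"ay": 0,"az": 0,"claw": 0},{"x": -0.6,"y": -4.5,"z": 0,"ax": 0,"ay": 0,"az": 0,"claw": 0},{"x": -0.6,"y": -4.5,"z": 0,"ax": 0,"ay": 0,"az": 0,"claw": 0},{"x": -0.6,"y": -4.5,"z": 0,"ax": 0,"ay": 0,"az": 0,"claw": 0},{"x": -0.8,"y": -4.5,"z": 0,"ax": 0,"ay": 0,"az": 0,"claw": 0},{"x": -0.8,"y": -4.5,"z": 0,"ax": 0,"ay": 0,"az": 0,"claw": 0},{"x": -0.8,"y": -4.5,"z": 0,"ax": 0,"ay": 0,"az": 0,"claw": 0},{"x": -0.8,"y": -4.5,"z": -1,"ax": 0,"ay": 0,"az": 0,"claw": 0},{"x": -0.8,"y": -4.5,"z": -2,"ax": 0,"ay": 0,"az": 0,"claw": 0},{"x": -0.8,"y": -4.5,"z": -2,"ax": 0,"ay": 0,"az": 0,"claw": 0},{"x": 0,"y": 0,"z": 0,"ax": 0,"ay": 0,"az": 0,"claw": 0},{"x": 0,"y": 0,"z": 0,"ax": 0,"ay": 0,"az": 0,"claw": 0}]'

```text
clock: 10.15
position: [0.4613, -0.3678, 0.1107]
orientation: [-1.089, -2.941, -0.001]
contact_force: [0.0, 0.2, -0.3]
finger_gap: 0.0857
```

```bash
python3 -W ignore - <<'E'
from top import *
s=manip.observe();f=manip.grab_frame("wrist");T=wristT(f,s);P=cloud(f,T)
print(s["position"].round(4),face(P,.016,(.465,-.367),.035,.003))
E
```

```text
[ 0.4613 -0.3678  0.1107] (3087, array([ 0.465 , -0.3712]), (465.8, -371.6, 22.0))
```

>>> drive_tool --increments '[{"x": 0.4,"y": -0.4,"z": -2,"ax": 0,"ay": 0,"az": 0,"claw": 0},{"x": 0,"y": 0,"z": -3,"ax": 0,"ay": 0,"az": 0,"claw": 0},{"x": 0,"y": 0,"z": -2.5,"ax": 0,"ay": 0,"az": 0,"claw": 0},{"x": 0,"y": 0,"z": -1.2,"ax": 0,"ay": 0,"az": 0,"claw": 0},{"x": 0,"y": 0,"z": 0,"ax": 0,"ay": 0,"az": 0,"claw": 0},{"x": 0,"y": 0,"z": 0,"ax": 0,"ay": 0,"az": 0,"claw": 0.7},{"x": 0,"y": 0,"z": 0,"ax": 0,"ay": 0,"az": 0,"claw": 0.7},{"x": 0,"y": 0,"z": 0,"ax": 0,"ay": 0,"az": 0,"claw": 0.7},{"x": 0,"y": 0,"z": 0,"ax": 0,"ay": 0,"az": 0,"claw": 0.7},{"x": 0,"y": 0,"z": 0,"ax": 0,"ay": 0,"az": 0,"claw": 0.7},{"x": 0,"y": 0,"z": 0,"ax": 0,"ay": 0,"az": 0,"claw": 0.7}]' --force 30

```text
clock: 11.3
position: [0.4688, -0.3721, 0.0282]
orientation: [1.085, 2.946, -0.0]
contact_force: [-0.5, 1.4, 6.5]
finger_gap: 0.0421
```

>>> drive_tool --increments '[{"x": 0,"y": 0,"z": 0.5,"ax": 0,"ay": 0,"az": 0,"claw": 0.7},{"x": 0,"y": 0,"z": 3,"ax": 0,"ay": 0,"az": 0,"claw": 0.7},{"x": 0,"y": 0,"z": 4,"ax": 0,"ay": 0,"az": 0,"claw": 0.7},{"x": 0,"y": 0,"z": 4,"ax": 0,"ay": 0,"az": 0,"claw": 0.7},{"x": 0,"y": 0,"z": 0,"ax": 0,"ay": 0,"az": 0,"claw": 0.7},{"x": 0,"y": 0,"z": 0,"ax": 0,"ay": 0,"az": 0,"claw": 0.7}]'

```text
clock: 11.9
position: [0.4686, -0.372, 0.1433]
orientation: [1.085, 2.945, -0.001]
contact_force: [-0.1, -0.7, 0.2]
finger_gap: 0.0415
```

```bash
cat > held.py <<'E'
from top import *
s=manip.observe();f=manip.grab_frame("wrist");T=wristT(f,s);P=cloud(f,T);p=s["position"]
cv2.imwrite("pics/held.png",f["frame"])
hsv=cv2.cvtColor(f["frame"],cv2.COLOR_BGR2HSV);m=(hsv[...,2]>90)&(abs(P[...,2]-p[2]+.008)<.008)&(np.hypot(P[...,0]-p[0],P[...,1]-p[1])<.035)
q=P[m];z=np.median(q[:,2]);print(p.round(4),s["finger_gap"],"topz",z.round(4),face(P,z,p,.026,.002),"off",(face(P,z,p,.026,.002)[1]-p[:2]).round(4))
E
python3 held.py
```

```text
[ 0.4686 -0.372   0.1433] 0.04154684580074915 topz 0.1312 (6902, array([ 0.4652, -0.3703]), (467.8, -371.4, 25.6)) off [-0.0034  0.0017]
```

>>> drive_tool --increments '[{"x": 0.6,"y": 4.5,"z": 0,"ax": 0,"ay": 0,"az": 0,"claw": 0.7},{"x": 0.7,"y": 4.5,"z": 0,"ax": 0,"ay": 0,"az": 0,"claw": 0.7},{"x": 0.7,"y": 4.5,"z": 0,"ax": 0,"ay": 0,"az": 0,"claw": 0.7},{"x": 0.7,"y": 4.5,"z": 0,"ax": 0,"ay": 0,"az": 0,"claw": 0.7},{"x": 0.7,"y": 4.5,"z": 0,"ax": 0,"ay": 0,"az": 0,"claw": 0.7},{"x": 0.7,"y": 4.5,"z": 0,"ax": 0,"ay": 0,"az": 0,"claw": 0.7},{"x": 0.7,"y": 4.5,"z": 0,"ax": 0,"ay": 0,"az": 0,"claw": 0.7},{"x": 0.7,"y": 4.5,"z": 0,"ax": 0,"ay": 0,"az": 0,"claw": 0.7},{"x": 0.7,"y": 4.5,"z": 0,"ax": 0,"ay": 0,"az": 0,"claw": 0.7},{"x": 0.7,"y": 4.5,"z": 0,"ax": 0,"ay": 0,"az": 0,"claw": 0.7},{"x": 0.6,"y": 4.5,"z": 0,"ax": 0,"ay": 0,"az": 0,"claw": 0.7},{"x": 0,"y": 0,"z": -2.5,"ax": 0,"ay": 0,"az": 0,"claw": 0.7},{"x": 0,"y": 0,"z": -2.5,"ax": 0,"ay": 0,"az": 0,"claw": 0.7},{"x": 0,"y": 0,"z": 0,"ax": 0,"ay": 0,"az": 0,"claw": 0.7},{"x": 0,"y": 0,"z": 0,"ax": 0,"ay": 0,"az": 0,"claw": 0.7}]'

```text
clock: 13.45
position: [0.5416, 0.1229, 0.0902]
orientation: [-1.085, -2.945, 0.004]
contact_force: [1.0, -0.8, -0.5]
finger_gap: 0.0419
```

```bash
python3 held.py
```

```text
[0.5416 0.1229 0.0902] 0.04191324888267674 topz 0.0781 (6904, array([0.5381, 0.1246]), (540.9, 123.4, 25.6)) off [-0.0035  0.0017]
```

View pics/held.png

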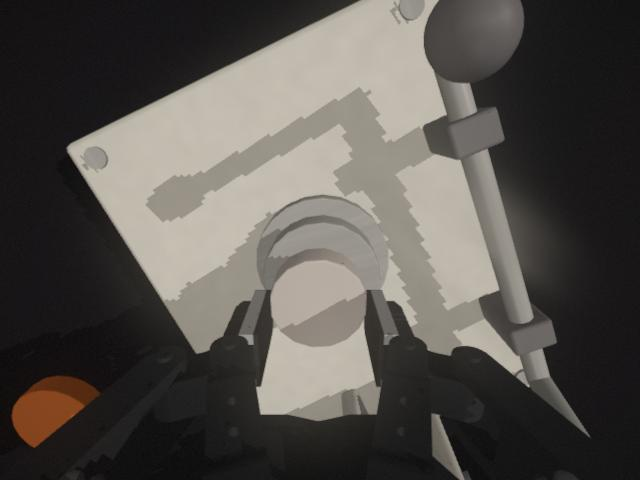

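>>> drive_tool --increments '[{"x": 0.2,"y": 0.1,"z": -0.7,"ax": 0,"ay": 0,"az": 0,"claw": 0.7},{"x": 0,"y": 0,"z": -0.7,"ax": 0,"ay": 0,"az": 0,"claw": 0.7},{"x": 0,"y": 0,"z": -0.1,"ax": 0,"ay": 0,"az": 0,"claw": 0.7},{"x": 0,"y": 0,"z": 0,"ax": 0,"ay": 0,"az": 0,"claw": 0.7},{"x": 0,"y": 0,"z": 0,"ax": 0,"ay": 0,"az": 0,"claw": 0.7}]'

```text
clock: 14.0
position: [0.545, 0.1245, 0.0767]
orientation: [1.086, 2.948, 0.0]
contact_force: [-0.8, 0.4, -0.1]
finger_gap: 0.0417
```

```bash
python3 held.py
```

```text
[0.545  0.1245 0.0767] 0.04172508886086607 topz 0.0645 (6900, array([0.5416, 0.1262]), (544.4, 125.0, 25.6)) off [-0.0034  0.0017]
```

>>> drive_tool --increments '[{"x": -0.1,"y": -0.1,"z": -0.1,"ax": 0,"ay": 0,"az": 0,"claw": 0.7},{"x": 0,"y": 0,"z": -0.1,"ax": 0,"ay": 0,"az": 0,"claw": 0.7},{"x": 0,"y": 0,"z": 0,"ax": 0,"ay": 0,"az": 0,"claw": 0.7},{"x": 0,"y": 0,"z": 0,"ax": 0,"ay": 0,"az": 0,"claw": 0.7}]'

```text
clock: 14.45
position: [0.5439, 0.1235, 0.0745]
orientation: [-1.086, -2.948, -0.0]
contact_force: [-0.0, -0.3, -0.8]
finger_gap: 0.042
```

```bash
python3 held.py
```

```text
[0.5439 0.1235 0.0745] 0.042034880311100385 topz 0.0623 (6899, array([0.5405, 0.1252]), (543.4, 123.9, 25.7)) off [-0.0034  0.0017]
```

Release, raise and check.

>>> drive_tool --increments '[{"x": 0,"y": 0,"z": 0,"ax": 0,"ay": 0,"az": 0,"claw": 0.3},{"x": 0,"y": 0,"z": 0,"ax": 0,"ay": 0,"az": 0,"claw": 0.2},{"x": 0,"y": 0,"z": 0,"ax": 0,"ay": 0,"az": 0,"claw": 0.1},{"x": 0,"y": 0,"z": 0,"ax": 0,"ay": 0,"az": 0,"claw": 0},{"x": 0,"y": 0,"z": 0,"ax": 0,"ay": 0,"az": 0,"claw": 0},{"x": 0,"y": 0,"z": 3,"ax": 0,"ay": 0,"az": 0,"claw": 0},{"x": 0,"y": 0,"z": 4,"ax": 0,"ay": 0,"az": 0,"claw": 0},{"x": 0,"y": 0,"z": 4,"ax": 0,"ay": 0,"az": 0,"claw": 0},{"x": 0,"y": 0,"z": 0,"ax": 0,"ay": 0,"az": 0,"claw": 0},{"x": 0,"y": 0,"z": 0,"ax": 0,"ay": 0,"az": 0,"claw": 0}]'

```text
clock: 15.5
position: [0.5446, 0.1238, 0.1857]
orientation: [1.085, 2.946, 0.003]
contact_force: [-0.3, 0.4, -0.5]
finger_gap: 0.0851
```

```bash
python3 -W ignore chk.py
python3 - <<'E'
from top import *
a=np.radians(-17.1);ex=np.array([np.cos(a),np.sin(a)]);ey=np.array([-ex[1],ex[0]])
s=manip.observe();f=manip.grab_frame("wrist");T=wristT(f,s);P=cloud(f,T)
g=P[(P[...,2]>.09)&(P[...,2]<.14)&(np.hypot(P[...,0]-.4885,P[...,1]-.2096)<.035)]
print("ball",len(g),g.mean(0).round(4),g.min(0),g.max(0))
for r in manip.landmark_of(f,"catch_tip")[:2]: print(r["p"],r["point"],px2w(f,*r["point"],.118,T).round(4))
E
```

```text
[0.5446 0.1238 0.1857] 0.08512344787391192
plate (1677, array([0.5278, 0.1383]), (540.4, 125.9, 38.0))
disc (1925, array([0.5363, 0.1277]), (541.5, 123.9, 30.9))
narrow (2595, array([0.5407, 0.1252]), (541.4, 124.7, 21.9))
ball 1722 [0.489  0.2132 0.1269] [0.47853751 0.20348979 0.1171326 ] [0.49998215 0.22501286 0.13185253]
0.82 [389.1, 71.6] [0.4876 0.2161 0.118 ]
```

View pics/chk.png

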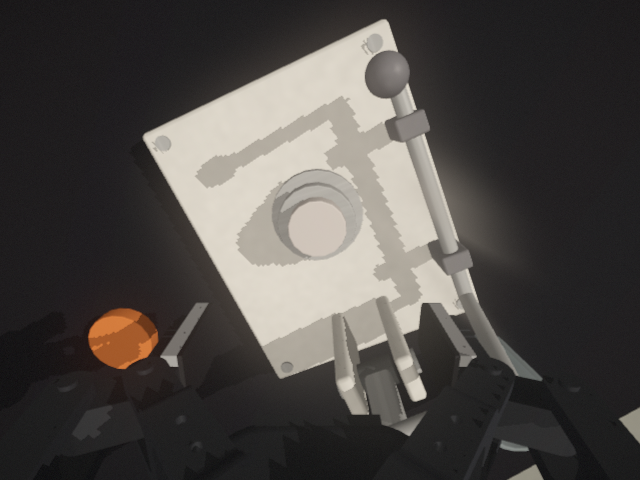

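The stack is centred within 1 mm. The ball is at image (388,74), world (0.489, 0.213, 0.118). Next I close the claw, turn the jaws along the press's x, and go to the ball's inner side.

>>> drive_tool --increments '[{"x": -0.8,"y": 0.7,"z": 0,"ax": 0,"ay": 0,"az": -0.145,"claw": 1},{"x": -0.8,"y": 0.7,"z": 0,"ax": 0,"ay": 0,"az": -0.145,"claw": 1},{"x": -0.8,"y": 0.7,"z": 0,"ax": 0,"ay": 0,"az": -0.145,"claw": 1},{"x": -0.8,"y": 0.7,"z": 0,"ax": 0,"ay": 0,"az": -0.145,"claw": 1},{"x": -0.8,"y": 0.7,"z": 0,"ax": 0,"ay": 0,"az": -0.145,"claw": 1},{"x": -0.8,"y": 0.7,"z": 0,"ax": 0,"ay": 0,"az": -0.145,"claw": 1},{"x": -0.9,"y": 0.6,"z": 0,"ax": 0,"ay": 0,"az": -0.145,"claw": 1},{"x": -0.9,"y": 0.6,"z": 0,"ax": 0,"ay": 0,"az": -0.145,"claw": 1},{"x": 0,"y": 0,"z": 0,"ax": 0,"ay": 0,"az": 0,"claw": 1},{"x": 0,"y": 0,"z": 0,"ax": 0,"ay": 0,"az": 0,"claw": 1}]'

```text
clock: 16.65
position: [0.4775, 0.1773, 0.1836]
orientation: [2.519, 1.877, -0.003]
contact_force: [0.6, -0.1, -0.4]
finger_gap: 0.0
```

```bash
python3 w.py w5 | head -1; python3 -c "
from h import *
s=manip.observe();print(s['joint_positions'].round(2))"
```

```text
pos [0.4775 0.1773 0.1836] yaw of y -16.6 z [-0.001 -0.001 -1.   ] gap 0.0 F [ 0.6 -0.1 -0.4]
[-0.63  0.31  0.26  1.98 -0.1   0.87 -0.61]
```

>>> drive_tool --increments '[{"x": 0,"y": 0,"z": -3,"ax": 0,"ay": 0,"az": 0,"claw": 1},{"x": 0,"y": 0,"z": -2.5,"ax": 0,"ay": 0,"az": 0,"claw": 1},{"x": 0,"y": 0,"z": 0,"ax": 0,"ay": 0,"az": 0,"claw": 1},{"x": 0.2,"y": 0.7,"z": 0,"ax": 0,"ay": 0,"az": 0,"claw": 1},{"x": 0.2,"y": 0.7,"z": 0,"ax": 0,"ay": 0,"az": 0,"claw": 1},{"x": 0.2,"y": 0.7,"z": 0,"ax": 0,"ay": 0,"az": 0,"claw": 1},{"x": 0.2,"y": 0.7,"z": 0,"ax": 0,"ay": 0,"az": 0,"claw": 1},{"x": 0.3,"y": 0.7,"z": 0,"ax": 0,"ay": 0,"az": 0,"claw": 1},{"x": 0.2,"y": 0.7,"z": 0,"ax": 0,"ay": 0,"az": 0,"claw": 1},{"x": 0.2,"y": 0.7,"z": 0,"ax": 0,"ay": 0,"az": 0,"claw": 1},{"x": 0.2,"y": 0.7,"z": 0,"ax": 0,"ay": 0,"az": 0,"claw": 1}]'

```text
clock: 17.95
position: [0.4951, 0.2339, 0.1292]
orientation: [2.523, 1.871, -0.0]
contact_force: [-0.6, -2.7, -2.1]
finger_gap: 0.0
```

```bash
cat > catch.py <<'E'
from top import *
s=manip.observe();print(s["position"].round(4),s["contact_force"].round(1))
for n in("top","scene"):
    f=manip.grab_frame(n);cv2.imwrite(f"pics/c_{n}.png",f["frame"])
    for r in manip.landmark_of(f,"catch_tip")[:2]:
        p=px2w(f,*r["point"]);d=p[:2]-[.5548,.1211];print(n,round(r["p"],2),np.round(r["point"]),p.round(3),"press xy",round(d@[.9558,-.294],3),round(d@[.294,.9558],3))
E
python3 catch.py
```

```text
[0.4951 0.2339 0.1292] [-0.6 -2.7 -2.1]
```

>>> drive_tool --increments '[{"x": 0.2,"y": 0.6,"z": -0.2,"ax": 0,"ay": 0,"az": 0,"claw": 1},{"x": 0.2,"y": 0.6,"z": -0.2,"ax": 0,"ay": 0,"az": 0,"claw": 1},{"x": 0.2,"y": 0.5,"z": -0.2,"ax": 0,"ay": 0,"az": 0,"claw": 1},{"x": 0.2,"y": 0.5,"z": -0.4,"ax": 0,"ay": 0,"az": 0,"claw": 1},{"x": 0.1,"y": 0.5,"z": -0.4,"ax": 0,"ay": 0,"az": 0,"claw": 1},{"x": 0.2,"y": 0.5,"z": -0.4,"ax": 0,"ay": 0,"az": 0,"claw": 1},{"x": 0.1,"y": 0.5,"z": -0.5,"ax": 0,"ay": 0,"az": 0,"claw": 1},{"x": 0.1,"y": 0.4,"z": -0.5,"ax": 0,"ay": 0,"az": 0,"claw": 1},{"x": 0.1,"y": 0.4,"z": -0.5,"ax": 0,"ay": 0,"az": 0,"claw": 1},{"x": 0.1,"y": 0.3,"z": -0.4,"ax": 0,"ay": 0,"az": 0,"claw": 1},{"x": 0,"y": 0,"z": 0,"ax": 0,"ay": 0,"az": 0,"claw": 1}]'

```text
clock: 19.25
position: [0.5095, 0.2789, 0.0938]
orientation: [2.525, 1.868, -0.007]
contact_force: [-8.3, -11.2, 20.5]
finger_gap: -0.0002
```

```bash
python3 catch.py
```

```text
[0.5095 0.2789 0.0938] [ -8.3 -11.2  20.5]
top 0.67 [232. 266.] [0.537 0.121 0.061] press xy -0.017 -0.005
scene 0.78 [416. 172.] [0.517 0.294 0.083] press xy -0.087 0.154
scene 0.64 [377. 221.] [ 0.649 -0.028  0.266] press xy 0.133 -0.115
```

The catch ball's measured position is 66 mm outside the hinge line at z about 0.073, so the catch is at its stop. I lift off and move above the raised grip.

>>> drive_tool --increments '[{"x": -0.2,"y": -0.6,"z": 0.8,"ax": 0,"ay": 0,"az": 0,"claw": 1},{"x": 0,"y": 0,"z": 4,"ax": 0,"ay": 0,"az": 0,"claw": 1},{"x": 0,"y": 0,"z": 4.5,"ax": 0,"ay": 0,"az": 0,"claw": 1},{"x": 0,"y": 0,"z": 4.5,"ax": 0,"ay": 0,"az": 0,"claw": 1},{"x": 0,"y": 0,"z": 4.5,"ax": 0,"ay": 0,"az": 0,"claw": 1},{"x": 0,"y": 0,"z": 4.5,"ax": 0,"ay": 0,"az": 0,"claw": 1},{"x": 0,"y": 0,"z": 4.5,"ax": 0,"ay": 0,"az": 0,"claw": 0},{"x": 1.5,"y": -3.5,"z": 0,"ax": 0,"ay": 0,"az": 0,"claw": 0},{"x": 1.5,"y": -3.5,"z": 0,"ax": 0,"ay": 0,"az": 0,"claw": 0},{"x": 1.5,"y": -3.5,"z": 0,"ax": 0,"ay": 0,"az": 0,"claw": 0},{"x": 1.5,"y": -3.5,"z": 0,"ax": 0,"ay": 0,"az": 0,"claw": 0},{"x": 2,"y": -3.5,"z": 0,"ax": 0,"ay": 0,"az": 0,"claw": 0},{"x": 2,"y": -3,"z": 0,"ax": 0,"ay": 0,"az": 0,"claw": 0},{"x": 2,"y": -2.5,"z": 0,"ax": 0,"ay": 0,"az": 0,"claw": 0},{"x": 2,"y": -2,"z": 0,"ax": 0,"ay": 0,"az": 0,"claw": 0},{"x": 0.5,"y": -0.5,"z": 0,"ax": 0,"ay": 0,"az": 0,"claw": 0},{"x": 0,"y": 0,"z": 0,"ax": 0,"ay": 0,"az": 0,"claw": 0},{"x": 0,"y": 0,"z": 0,"ax": 0,"ay": 0,"az": 0,"claw": 0}]'

```text
clock: 21.25
position: [0.6527, 0.0225, 0.3654]
orientation: [-2.521, -1.872, -0.001]
contact_force: [0.0, 0.4, 0.3]
finger_gap: 0.0855
```

```bash
cat > grip.py <<'E'
from top import *
s=manip.observe();f=manip.grab_frame("wrist");T=wristT(f,s);P=cloud(f,T)
cv2.imwrite("pics/grip.png",f["frame"]);print(s["position"].round(4),s["contact_force"].round(1),s["finger_gap"])
for r in manip.landmark_of(f,"lever_grip")[:2]: print(round(r["p"],2),np.round(r["point"]),px2w(f,*r["point"],None,T).round(4),"at .27",px2w(f,*r["point"],.27,T).round(4))
m=(P[...,2]>.262)&(P[...,2]<.292)&(abs(P[...,0]-.656)<.06)&(abs(P[...,1]-.0175)<.09)
q=P[m];d=q[:,:2]-[.5548,.1211];x=d@[.9558,-.294];y=d@[.294,.9558]
for a in(-.11,-.09,-.07,-.05,-.03):
    k=abs(y-a)<.01
    if k.sum(): print("press y",a,k.sum(),"x med/min/max",x[k].mean().round(4),x[k].min().round(4),x[k].max().round(4),"ztop",q[k,2].max().round(4))
E
python3 grip.py
```

```text
[0.6527 0.0225 0.3654] [0.  0.4 0.3] 0.08549703783542208
0.92 [325. 249.] [0.6579 0.0219 0.279 ] at .27 [0.6571 0.0187 0.27  ]
press y -0.11 613 x med/min/max 0.1269 0.1183 0.1359 ztop 0.2804
press y -0.09 707 x med/min/max 0.1268 0.1183 0.136 ztop 0.2807
press y -0.07 769 x med/min/max 0.1269 0.1183 0.1358 ztop 0.2806
press y -0.05 833 x med/min/max 0.1269 0.1183 0.136 ztop 0.2806
press y -0.03 911 x med/min/max 0.1269 0.1183 0.136 ztop 0.2808
```

View pics/grip.png

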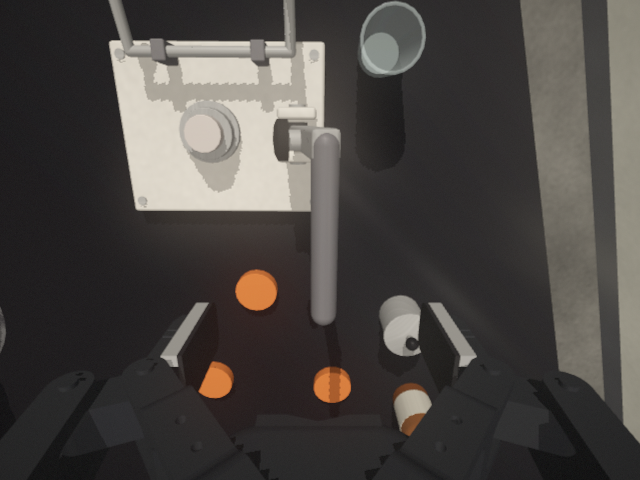

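The bar is exactly along the press's y, with its axis at press x=0.127, z=0.2715. It shows at image (325,249), centred between the fingers. The catch is seen flipped outside, and the stack is still in place at (203,132).

>>> drive_tool --increments '[{"x": 0.3,"y": -0.3,"z": -3,"ax": 0,"ay": 0,"az": 0,"claw": 0},{"x": 0,"y": 0,"z": -3,"ax": 0,"ay": 0,"az": 0,"claw": 0},{"x": 0,"y": 0,"z": -2.3,"ax": 0,"ay": 0,"az": 0,"claw": 0},{"x": 0,"y": 0,"z": -1,"ax": 0,"ay": 0,"az": 0,"claw": 0},{"x": 0,"y": 0,"z": 0,"ax": 0,"ay": 0,"az": 0,"claw": 0.9},{"x": 0,"y": 0,"z": 0,"ax": 0,"ay": 0,"az": 0,"claw": 0.9},{"x": 0,"y": 0,"z": 0,"ax": 0,"ay": 0,"az": 0,"claw": 0.9},{"x": 0,"y": 0,"z": 0,"ax": 0,"ay": 0,"az": 0,"claw": 0.9},{"x": 0,"y": 0,"z": 0,"ax": 0,"ay": 0,"az": 0,"claw": 0.9},{"x": 0,"y": 0,"z": 0,"ax": 0,"ay": 0,"az": 0,"claw": 0.9},{"x": 0,"y": 0,"z": 0,"ax": 0,"ay": 0,"az": 0,"claw": 0.9}]' --force 80

```text
clock: 22.45
position: [0.6557, 0.0177, 0.274]
orientation: [-2.523, -1.871, -0.002]
contact_force: [-2.6, 1.3, 6.4]
finger_gap: 0.0157
```

Run:
```python
import numpy as np
b=np.linspace(-.15,1.57,19);x=.1-.18*np.sin(b);z=.092+.18*np.cos(b)
W=np.c_[x*.9558,-x*.294,z]*100
W=np.round(W-W[0],1);print(np.diff(W,axis=0).round(1).tolist())
```

```text
[[-1.6, 0.5, 0.2], [-1.7, 0.5, 0.0], [-1.6, 0.5, -0.2], [-1.6, 0.5, -0.3], [-1.6, 0.5, -0.5], [-1.5, 0.5, -0.6], [-1.5, 0.4, -0.8], [-1.4, 0.4, -0.9], [-1.3, 0.4, -1.0], [-1.2, 0.4, -1.2], [-1.1, 0.3, -1.3], [-0.9, 0.3, -1.4], [-0.8, 0.3, -1.5], [-0.7, 0.2, -1.6], [-0.6, 0.2, -1.6], [-0.4, 0.1, -1.7], [-0.2, 0.1, -1.7], [-0.1, 0.0, -1.7]]
```

First part of the arc, then check forces.

>>> drive_tool --increments '[{"x": -1.6,"y": 0.5,"z": 0.2,"ax": 0,"ay": 0,"az": 0,"claw": 0.9},{"x": -1.7,"y": 0.5,"z": 0,"ax": 0,"ay": 0,"az": 0,"claw": 0.9},{"x": -1.6,"y": 0.5,"z": -0.2,"ax": 0,"ay": 0,"az": 0,"claw": 0.9},{"x": -1.6,"y": 0.5,"z": -0.3,"ax": 0,"ay": 0,"az": 0,"claw": 0.9},{"x": -1.6,"y": 0.5,"z": -0.5,"ax": 0,"ay": 0,"az": 0,"claw": 0.9},{"x": -1.5,"y": 0.5,"z": -0.6,"ax": 0,"ay": 0,"az": 0,"claw": 0.9},{"x": 0,"y": 0,"z": 0,"ax": 0,"ay": 0,"az": 0,"claw": 0.9}]'

```text
clock: 23.15
position: [0.5617, 0.0468, 0.2625]
orientation: [2.521, 1.868, 0.011]
contact_force: [-0.2, -2.9, 15.4]
finger_gap: 0.0152
```

>>> drive_tool --increments '[{"x": -1.5,"y": 0.4,"z": -0.8,"ax": 0,"ay": 0,"az": 0,"claw": 0.9},{"x": -1.4,"y": 0.4,"z": -0.9,"ax": 0,"ay": 0,"az": 0,"claw": 0.9},{"x": -1.3,"y": 0.4,"z": -1.0,"ax": 0,"ay": 0,"az": 0,"claw": 0.9},{"x": -1.2,"y": 0.4,"z": -1.2,"ax": 0,"ay": 0,"az": 0,"claw": 0.9},{"x": -1.1,"y": 0.3,"z": -1.3,"ax": 0,"ay": 0,"az": 0,"claw": 0.9},{"x": -0.9,"y": 0.3,"z": -1.4,"ax": 0,"ay": 0,"az": 0,"claw": 0.9},{"x": 0,"y": 0,"z": 0,"ax": 0,"ay": 0,"az": 0,"claw": 0.9}]'

```text
clock: 23.85
position: [0.4874, 0.0695, 0.1938]
orientation: [2.522, 1.869, 0.007]
contact_force: [-1.6, -1.9, 10.5]
finger_gap: 0.0153
```

>>> drive_tool --increments '[{"x": -0.8,"y": 0.3,"z": -1.5,"ax": 0,"ay": 0,"az": 0,"claw": 0.9},{"x": -0.7,"y": 0.2,"z": -1.6,"ax": 0,"ay": 0,"az": 0,"claw": 0.9},{"x": -0.6,"y": 0.2,"z": -1.6,"ax": 0,"ay": 0,"az": 0,"claw": 0.9},{"x": -0.4,"y": 0.1,"z": -1.7,"ax": 0,"ay": 0,"az": 0,"claw": 0.9},{"x": -0.2,"y": 0.1,"z": -1.6,"ax": 0,"ay": 0,"az": 0,"claw": 0.9},{"x": -0.1,"y": 0,"z": -1.2,"ax": 0,"ay": 0,"az": 0,"claw": 0.9},{"x": 0,"y": 0,"z": 0,"ax": 0,"ay": 0,"az": 0,"claw": 0.9}]'

```text
clock: 24.55
position: [0.4579, 0.0785, 0.1006]
orientation: [-2.524, -1.869, -0.0]
contact_force: [-6.2, 0.2, 12.0]
finger_gap: 0.0152
```

>>> drive_tool --increments '[{"x": 0,"y": 0,"z": -0.3,"ax": 0,"ay": 0,"az": 0,"claw": 0.9},{"x": 0,"y": 0,"z": -0.2,"ax": 0,"ay": 0,"az": 0,"claw": 0.9},{"x": 0,"y": 0,"z": 0,"ax": 0,"ay": 0,"az": 0,"claw": 0.9}]' --force 100

```text
clock: 24.85
position: [0.4577, 0.0786, 0.0966]
orientation: [-2.524, -1.869, -0.0]
contact_force: [-7.9, -0.5, 13.9]
finger_gap: 0.0153
```

>>> drive_tool --increments '[{"x": 0,"y": 0,"z": -0.2,"ax": 0,"ay": 0,"az": 0,"claw": 0.9},{"x": 0,"y": 0,"z": -0.2,"ax": 0,"ay": 0,"az": 0,"claw": 0.9},{"x": 0,"y": 0,"z": 0,"ax": 0,"ay": 0,"az": 0,"claw": 0.9}]'

```text
clock: 25.15
position: [0.4573, 0.079, 0.0922]
orientation: [-2.522, -1.871, 0.0]
contact_force: [-1.2, 2.0, 3.4]
finger_gap: 0.0155
```

```bash
cat > lev.py <<'E'
from top import *
s=manip.observe();print(s["position"].round(4),s["contact_force"].round(1),s["torque"].round(2),s["finger_gap"])
f=manip.grab_frame("scene");cv2.imwrite("pics/lev.png",cv2.resize(f["frame"][130:310,270:510],None,fx=3.3,fy=3.3,interpolation=cv2.INTER_CUBIC))
P=cloud(f,f["extrinsics"]);d=P[...,:2]-[.5548,.1211];x=d@np.array([.9558,-.294]);y=d@np.array([.294,.9558])
m=(y>-.12)&(y<-.088)&(abs(x+.08)<.04)&(P[...,2]>.06)&(P[...,2]<.125)
if m.sum():
    q=P[m];print("bar end",m.sum(),"x",x[m].min().round(3),x[m].max().round(3),"z top",np.percentile(q[:,2],[50,90,98]).round(4))
m=(abs(y)<.008)&(x>-.05)&(x<.08)&(P[...,2]>.07)&(P[...,2]<.16)
for a in(-.04,-.02,0,.02,.04,.06):
    k=m&(abs(x-a)<.008)
    if k.sum(): print("lever x",a,k.sum(),"z",np.percentile(P[k][:,2],[50,95]).round(4))
E
python3 lev.py
```

```text
[0.4573 0.079  0.0922] [-1.2  2.   3.4] [0.48 1.2  0.22] 0.015535749807193949
bar end 106 x -0.09 -0.068 z top [0.1043 0.1076 0.1089]
lever x -0.04 34 z [0.1049 0.1072]
lever x -0.02 35 z [0.1054 0.1071]
lever x 0 42 z [0.1038 0.107 ]
lever x 0.02 39 z [0.1037 0.1055]
lever x 0.04 37 z [0.1029 0.1046]
lever x 0.06 37 z [0.1024 0.1052]
```

View pics/lev.png

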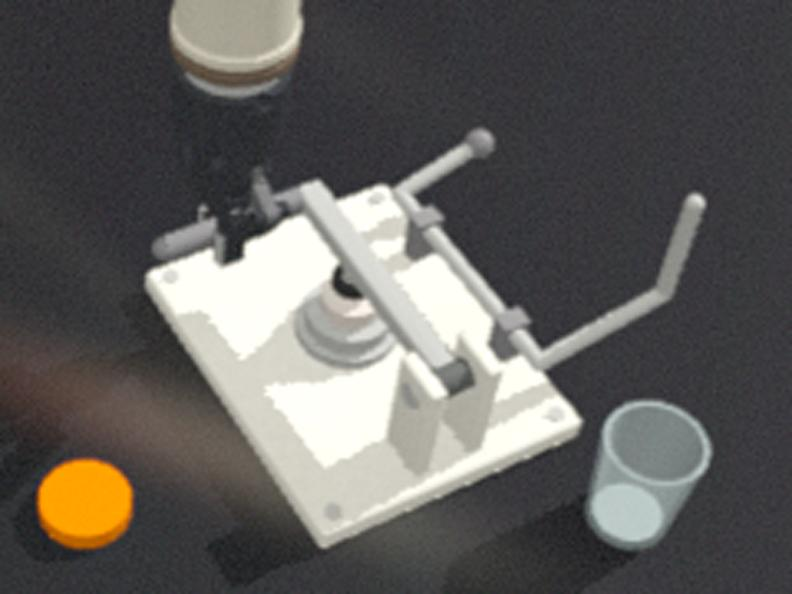

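The view shows the catch flipped fully outside and the lever almost level, with its foot at about (350,280) just above or on the centred stack. Next I press further in small steps.

>>> drive_tool --increments '[{"x": 0,"y": 0,"z": -0.2,"ax": 0,"ay": 0,"az": 0,"claw": 1},{"x": 0,"y": 0,"z": 0,"ax": 0,"ay": 0,"az": 0,"claw": 1},{"x": 0,"y": 0,"z": 0,"ax": 0,"ay": 0,"az": 0,"claw": 1}]' --force 120

```text
clock: 25.5
position: [0.4573, 0.079, 0.0894]
orientation: [-2.522, -1.871, 0.001]
contact_force: [-2.9, 1.6, 5.3]
finger_gap: 0.015
```

```bash
python3 lev.py
```

```text
[0.4573 0.079  0.0894] [-2.9  1.6  5.3] [0.56 1.29 0.29] 0.015021084908086726
bar end 105 x -0.092 -0.072 z top [0.1012 0.1047 0.1061]
lever x -0.04 31 z [0.1032 0.106 ]
lever x -0.02 38 z [0.103  0.1052]
lever x 0 38 z [0.1026 0.105 ]
lever x 0.02 36 z [0.1022 0.1042]
lever x 0.04 34 z [0.1014 0.1039]
lever x 0.06 37 z [0.1014 0.1034]
```

>>> drive_tool --increments '[{"x": 0,"y": 0,"z": -0.2,"ax": 0,"ay": 0,"az": 0,"claw": 1},{"x": 0,"y": 0,"z": -0.2,"ax": 0,"ay": 0,"az": 0,"claw": 1},{"x": 0,"y": 0,"z": 0,"ax": 0,"ay": 0,"az": 0,"claw": 1},{"x": 0,"y": 0,"z": 0,"ax": 0,"ay": 0,"az": 0,"claw": 1}]'

```text
clock: 25.95
position: [0.4574, 0.079, 0.0859]
orientation: [-2.522, -1.871, 0.001]
contact_force: [-6.1, 1.3, 11.3]
finger_gap: 0.0151
```

```bash
python3 lev.py
```

```text
[0.4574 0.079  0.0859] [-6.1  1.3 11.3] [0.53 1.55 0.29] 0.015080949541506858
bar end 104 x -0.09 -0.072 z top [0.0983 0.1012 0.1025]
lever x -0.04 33 z [0.1004 0.1025]
lever x -0.02 38 z [0.0999 0.1033]
lever x 0 37 z [0.1001 0.1028]
lever x 0.02 39 z [0.1007 0.1031]
lever x 0.04 37 z [0.1005 0.1027]
lever x 0.06 39 z [0.1007 0.1032]
```

>>> drive_tool --increments '[{"x": 0,"y": 0,"z": -0.2,"ax": 0,"ay": 0,"az": 0,"claw": 1},{"x": 0,"y": 0,"z": -0.1,"ax": 0,"ay": 0,"az": 0,"claw": 1},{"x": 0,"y": 0,"z": 0,"ax": 0,"ay": 0,"az": 0,"claw": 1},{"x": 0,"y": 0,"z": 0,"ax": 0,"ay": 0,"az": 0,"claw": 1}]'

```text
clock: 26.4
position: [0.4574, 0.079, 0.0851]
orientation: [-2.521, -1.87, -0.0]
contact_force: [-16.0, -0.7, 41.9]
finger_gap: 0.0155
```

```bash
python3 lev.py
```

```text
[0.4574 0.079  0.0851] [-16.   -0.7  41.9] [0.06 3.5  0.33] 0.015481771478565658
bar end 106 x -0.088 -0.071 z top [0.0976 0.1    0.1015]
lever x -0.04 34 z [0.1   0.103]
lever x -0.02 33 z [0.1003 0.1028]
lever x 0 38 z [0.1003 0.103 ]
lever x 0.02 38 z [0.1003 0.1027]
lever x 0.04 38 z [0.1004 0.1032]
lever x 0.06 37 z [0.101  0.1037]
```

>>> drive_tool --increments '[{"x": 0,"y": 0,"z": 0.1,"ax": 0,"ay": 0,"az": 0,"claw": 1},{"x": 0,"y": 0,"z": 0,"ax": 0,"ay": 0,"az": 0,"claw": 1},{"x": 0,"y": 0,"z": 0,"ax": 0,"ay": 0,"az": 0,"claw": 1},{"x": 0,"y": 0,"z": 0,"ax": 0,"ay": 0,"az": 0,"claw": 1}]'

```text
clock: 26.85
position: [0.4574, 0.079, 0.0853]
orientation: [-2.522, -1.87, 0.0]
contact_force: [-11.9, 0.2, 31.6]
finger_gap: 0.0151
```

```bash
python3 lev.py
```

```text
[0.4574 0.079  0.0853] [-11.9   0.2  31.6] [0.23 2.76 0.28] 0.015121404323456884
bar end 103 x -0.09 -0.071 z top [0.0975 0.101  0.1024]
lever x -0.04 33 z [0.1001 0.1019]
lever x -0.02 35 z [0.1002 0.1022]
lever x 0 36 z [0.1    0.1028]
lever x 0.02 35 z [0.1003 0.1026]
lever x 0.04 40 z [0.1007 0.1039]
lever x 0.06 35 z [0.1007 0.1037]
```

View pics/lev.png

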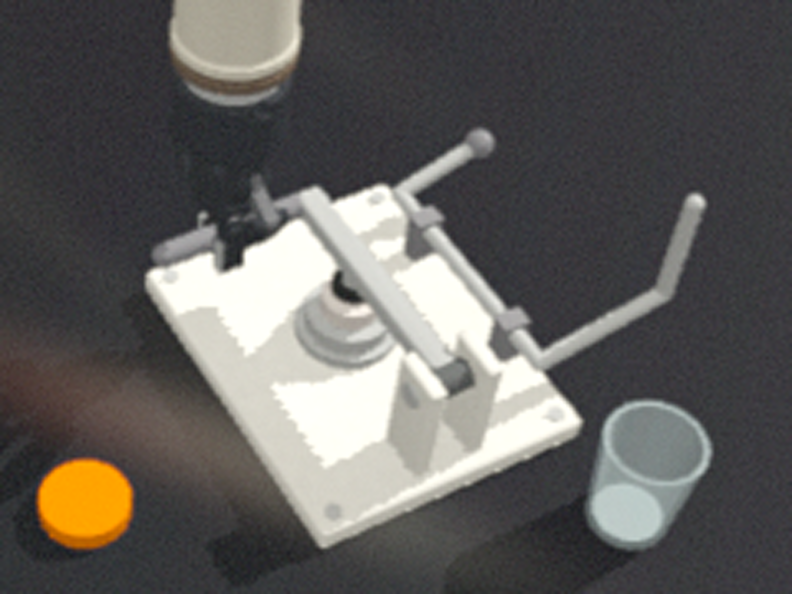

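The picture shows the lever level, its foot at (348,285) on the stack, the catch fully over and the beaker untouched. The push is steady at 32 N, so I am handing in.

```bash
python3 -c "
from cell import manip
print(manip.finish_job())"
```

```text
the job is handed in; nothing more can be done
None
```

The job is done in the order asked and handed in at about 27 s on the robot's clock. The arm is still gripping the lever and holding it down.

- **Discs:** the wide disc is flat on the plate and the narrow disc is on top. Seen from the wrist camera before I moved the lever, both centres were about 1 mm from the plate's.
- **Catch:** flipped to its stop. The handle ball measured 66 mm outside the hinge line at z ≈ 0.073, against 67 mm and 0.074 expected.
- **Lever:** level along its length, with the foot on the stack. The tool pushes down with about 32 N, against 9 N for the spring plus 10 N needed to clamp. The last two readings agreed.
- **Bystanders:** I never went near the cup, bottle, beaker or orange discs. The last picture shows only the beaker and one orange disc, both where they were; I did not check the others again at the end.

Some readings were off:
- **Grip on the bar:** it sits about 7 mm above the grasp point, so it slid a little between the pads during the pull. It held steady while clamping.
- **Peak push:** it briefly reached 42 N while clamping, so I backed off 1 mm. That force was on the finger pads, not the arm or gripper body.
- **Force near level:** just before the foot touched, it read only 3 to 5 N, below the 9 N the spring should give. I relied on the lever's measured height and the sharp rise in force at contact instead.

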